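Sort the stripped bass hardware

TASK

The hardware taken off a bass guitar lies mixed along the near side of the bench: one pickup, two knobs and two tuning machines. Put each part in the tray whose ledge carries a sample of the same kind, one part to a bay, standing upright and flat on the bay's floor as it stands now; set the parts down, do not drop them.

Things in the scene. Friction and masses are not known exactly. Their poses are not given: they have to be found in the camera images.
- pickup: Bass pickup: black plastic bar 68 (x) by 30 (y) by 24 tall (mm, as all sizes here), steel pole dots on top, lying flat. Origin at the centre of its underside, x along its length, z up. About 90 g. Among the parts lie two things that are not part of the job: a dark wood offcut and a round wax tin, 43 across, up to 18 tall.
- knob_a: Smooth brass control knob, one of two alike, upright: cylinder 24 diameter, 20 tall, a small dark pointer line on top. Origin at the centre of its underside, z up. About 30 g.
- knob_b: Smooth brass control knob, one of two alike, upright: cylinder 24 diameter, 20 tall, a small dark pointer line on top. Origin at the centre of its underside, z up. About 30 g.
- tuner_a: Steel tuning machine, one of two alike, standing on its gear housing, 26 (x) by 20 (y) by 20 tall; a post 9 diameter rises to z=36; a thin shaft runs along +x to a flat key 9 by 22 (y) by 12 tall. Origin at the centre of the housing's underside, z up; whole extent x -13 to +38. About 70 g.
- tuner_b: Steel tuning machine, one of two alike, standing on its gear housing, 26 (x) by 20 (y) by 20 tall; a post 9 diameter rises to z=36; a thin shaft runs along +x to a flat key 9 by 22 (y) by 12 tall. Origin at the centre of the housing's underside, z up; whole extent x -13 to +38. About 70 g.
- tray_pickups: Fixed wooden tray with a pickup as sample. Bay part 100 (x) by 127 (y), origin at its centre below; floor 3, walls 5 thick, rim 12 above the table. A divider at y=0 leaves two bays, 90 (x) by 56 (y) inside, centres y=-30.5, +30.5. The fixed sample stands on a ledge (y=63.5 to 109.5, 12 high) near y=+89, top 36 high. Trays differ only in the sample; x points away from the robot.
- tray_knobs: Fixed wooden tray with a knob as sample. Bay part 100 (x) by 127 (y), origin at its centre below; floor 3, walls 5 thick, rim 12 above the table. A divider at y=0 leaves two bays, 90 (x) by 56 (y) inside, centres y=-30.5, +30.5. The fixed sample stands on a ledge (y=63.5 to 109.5, 12 high) near y=+89, top 32 high. Trays differ only in the sample; x points away from the robot.
- tray_tuners: Fixed wooden tray with a tuning machine as sample. Bay part 100 (x) by 127 (y), origin at its centre below; floor 3, walls 5 thick, rim 12 above the table. A divider at y=0 leaves two bays, 90 (x) by 56 (y) inside, centres y=-30.5, +30.5. The fixed sample stands on a ledge (y=63.5 to 109.5, 12 high) near y=+89, top 48 high. Trays differ only in the sample; x points away from the robot.
Mind the look-alikes: they are no part of the job. What is shaped like the knob_b but blue, purple or turquoise is not meant.

How it is judged:
By the outcome, as a careful person would: the job done as asked, in the order asked, and still so for the second after the job is handed in, with the robot touching nothing.
It also fails if it takes over 120 s, if anything falls off the work surface, if the arm or the gripper's body presses on something with over 40 N, if the wrist force passes 120 N, or if a joint passes its speed limit or range.

ROBOT

A 7-joint arm with a two-finger parallel gripper is mounted at the origin on the work surface. World frame = base frame: x ahead of the robot, y to its left, z up, the work surface at z = 0. Lengths are in m, angles in rad, forces in N, time in s.
With the tool pointing down it reaches from about 0.425 to 0.875 m from the base axis. Payload 4.7 kg.
Tool frame: the origin (TCP) lies between the finger pads; the fingertips stand 22 mm ahead of it and the grasp point (between the pads) lies 3 mm ahead of it; z points along the fingers, y is the line along which they close (so a half turn about z gives the same grasp; the last joint's range is limited). The gripper opens to 87 mm and grips with 3 to 60 N. Pads are 19 mm wide; open, the fingers measure 117 mm over their backs; the gripper's body (75 mm by 190 mm) begins 51 mm behind the grasp point.
Start: joints at [-1.273, 0.321, -0.07, 1.45, 0.023, 1.371, -0.057], TCP at [0.182, 0.624, 0.245] pointing down, gripper open.
Joint ranges: [-2.86, 2.86], [-0.3, 2.09], [-1.38, 1.24], [0.06, 2.45], [-1.56, 4.7], [0.09, 2.05], [-2.69, 2.69]. Speed limits (rad/s): [2.57, 2.57, 3.14, 3.14, 3.14, 3.14, 3.14].

INTERFACE

Orientations are given as a rotation vector (axis times angle).
In Python, from bench import ctrl gives the robot as it stands. The module is installed in compiled form; this text tells all that it offers.
- The arm moves only by the tool send_rows, never from a script. Its argument "motion" is a list of rows, each an object with "claw": the opening, from -1 (shut) to 1 (fully open); "slide": the shift along the tool's x, y, z in mm, a list of three; "delta_rot": the turn, a rotation vector about the tool's x, y, z in rad, a list of three. In form: [{"claw": claw, "slide": [x, y, z], "delta_rot": [ax, ay, az]}, ...]. A call has 1 to 5 rows; each row is the pose to reach, as a shift and turn from the pose commanded when the call began, along the tool's axes at that moment; what a row does not reach only later rows make up. A row lasts 1/10 s, in which the tool goes at most 50 mm and 8.59 degrees, less where a joint would pass 70% of its speed; a pose out of reach is approached as far as the arm can. A call with a gripper value outside its range is refused whole. The fingers move at their own pace and stop on an object; "grip_force" is the grip in N (left out, the last holds). Time passes only in rows, so rows that repeat a pose let the fingers close. It gives the time, the measured TCP pose, the force, the opening and the grip force at its end, in the units of the state.
- ctrl.get_state(): the state, without advancing time (a new reading comes with each control period).
- ctrl.get_image(name): name is "scene" or "top" or "wrist"; returns a dict with "color" (420x560x3 uint8, blue, green, red), "fx", "fy", "cx", "cy" (pixels), "pose" (4x4, takes a point from camera to world coordinates). Camera axes: x right, y down, z forward; pixel columns grow to the right and rows downward; lengths in m; the calibration is good to about 2 mm. A picture is of the moment at which its call begins. There is no depth.
- ctrl.close_job(): hands the job in; it is judged then, once.
The state is a dict: "time": time; "joint_positions": joint angles; "qd": joint speeds; "joint_torque": joint torques, N m; "position": TCP position; "tool_rot": TCP orientation; "ft_force": force on the tool from outside, world axes, zero at the start; "torque": the same for the moment, N m; "grip_width": opening from 0.0 (shut) to 1.0 (fully open); "grip_force": force on a finger pad.
Only numpy, scipy, OpenCV 4.12 (cv2) and the standard library are available. Lean on these libraries where they do the work, as an engineer would, in place of code of your own. Each camera call takes 0.05 s, during which the arm holds its last target. There are 200 camera calls.

## Working session

There is one attempt and no reset: what is moved stays moved. The work goes in short steps, Python scripts to look and compute and a tool call to move; the robot and the scene stay as the last step left them, time stands still between calls to the robot, and variables do not carry over. Pictures are saved under pics/ and viewed, at most 14 in all, crops included, and the job is handed in when it is done.

Besides the shell and the picture viewer there is one more tool, called after "Call:" as name(argument=value, ...), one argument or row to a line, values as JSON. send_rows: Moves the arm, as the interface text tells. Its arguments: {"type":"object","properties":{"motion":{"type":"array","items":{"type":"object","properties":{"claw":{"type":"number"},"slide":{"type":"array","items":{"type":"number"}},"delta_rot":{"type":"array","items":{"type":"number"}}}}},"grip_force":{"type":"number"}},"required":["motion"]}

```bash
mkdir -p pics
cat > h.py <<'E'
import numpy as np, cv2
from bench import ctrl
def snap(n,f):
    im=ctrl.get_image(n); cv2.imwrite('pics/'+f,im['color']); np.savez('pics/'+f[:-4],**{k:np.array(v) for k,v in im.items()}); return im
def ray(im,u,v,z):
    P=np.array(im['pose']); d=P[:3,:3]@np.array([(u-float(im['cx']))/float(im['fx']),(v-float(im['cy']))/float(im['fy']),1.]); o=P[:3,3]
    return o+d*(z-o[2])/d[2]
E
python3 - <<'E'
from h import *
for n in ('top','scene'):
    im=snap(n,n+'0.png'); print(n,im['fx'],np.round(im['pose'],3).tolist())
s=ctrl.get_state(); print(s)
E
```

```text
top 469.42043481130537 [[-0.021, -0.994, 0.111, 0.349], [-1.0, 0.023, 0.021, -0.04], [-0.023, -0.11, -0.994, 1.289], [0.0, 0.0, 0.0, 1.0]]
scene 431.48749749568873 [[0.27, 0.78, -0.564, 1.002], [0.963, -0.213, 0.166, -0.19], [0.009, -0.588, -0.809, 0.719], [0.0, 0.0, 0.0, 1.0]]
{'time': 0.1, 'joint_positions': array([-1.27288557,  0.32176459, -0.07008623,  1.45151781,  0.02261331,
        1.37079878, -0.05689006]), 'qd': array([-5.31562898e-04, -1.44326744e-03, -2.18709467e-04, -3.57016607e-03,
       -1.52900135e-03, -2.93342509e-05,  6.00494394e-04]), 'joint_torque': array([ 7.14201724e-05, -4.92564726e+01, -4.05571125e-01, -3.13402212e+01,
       -6.42496976e-02,  3.93968972e-02,  6.34913476e-05]), 'position': array([0.18193424, 0.62355859, 0.24357833]), 'tool_rot': array([-4.44230659e-01, -3.10988627e+00,  2.66409842e-03]), 'ft_force': array([-0.70949511,  0.14969119,  0.34880095]), 'torque': array([-0.01609817, -0.01889192,  0.05173636]), 'grip_force': 0.0, 'grip_width': 0.9997140062775889}
```

View pics/top0.png

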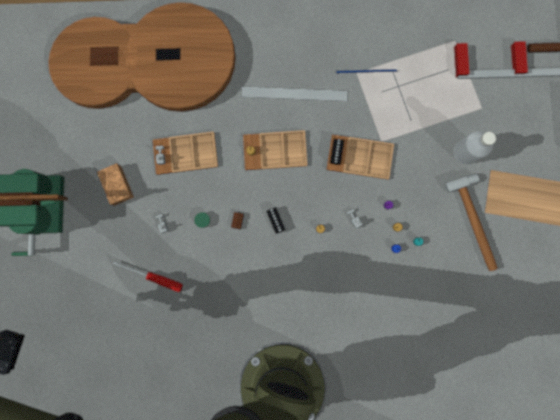

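View pics/scene0.png

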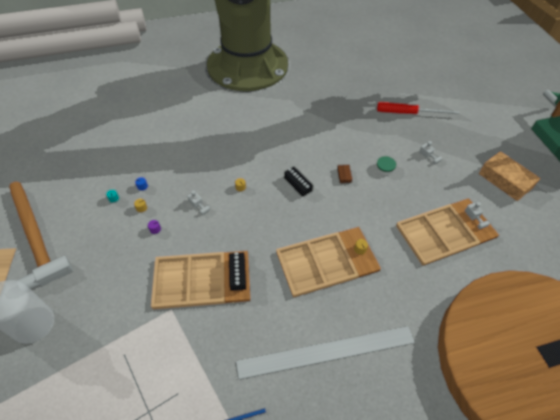

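Top view: trays tuners (185,152), knobs (277,150), pickups (362,156). The tuners are at (162,223) and (355,217), the pickup at (277,220), the tin at (203,219) and the offcut at (237,220).
Candidates for the knobs: brass (320,229), brass (398,227), purple (389,205), turquoise (418,241), blue (396,248). I choose the two brass ones. For the pickup: black bar (277,220) against the brown offcut (237,220). I choose the bar with the dots. Next I check this in a close crop.

Run:
```python
from h import *
im=dict(np.load('pics/top0.npz')); c=im['color'][125:260,140:435]
cv2.imwrite('pics/crop0.png',cv2.resize(c,None,fx=2.7,fy=2.7,interpolation=cv2.INTER_CUBIC))
for n,u,v,z in [('tunL',162,223,.01),('tin',203,219,.01),('off',237,220,.01),('pick',277,220,.024),('knobL',320,229,.02),('tunR',355,217,.01),('knobR',398,227,.02),('trT',190,152,.012),('trK',280,150,.012),('trP',365,156,.012)]:
    p=ray(im,u,v,z); print(n,p.round(3),np.hypot(*p[:2]).round(3))
```

```text
tunL [0.44  0.319 0.01 ] 0.544
tin [0.449 0.206 0.01 ] 0.494
off [0.444 0.113 0.01 ] 0.458
pick [0.44  0.003 0.024] 0.44
knobL [ 0.414 -0.113  0.02 ] 0.429
tunR [ 0.445 -0.21   0.01 ] 0.492
knobR [ 0.415 -0.323  0.02 ] 0.525
trT [0.636 0.242 0.012] 0.681
trK [ 0.636 -0.009  0.012] 0.636
trP [ 0.613 -0.243  0.012] 0.659
```

View pics/crop0.png

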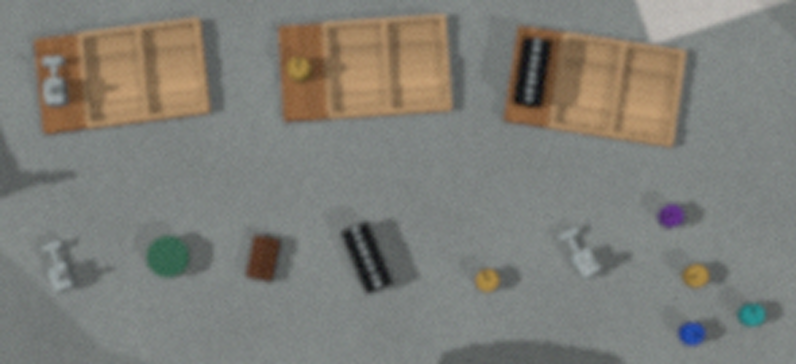

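The crop confirms it: brass knobs at crop (487,280) and (695,275), black dotted bar at (366,257), brown wood at (263,257), green tin at (168,256), grey tuners at (58,268) and (580,252). Now I move towards the parts for wrist views.

Call:
send_rows(
  motion=[
    {"claw":1,"slide":[-190,-112,0],"delta_rot":[0,0,-0.283]},
    {"claw":1,"slide":[-190,-112,0],"delta_rot":[0,0,-0.283]},
    {"claw":1,"slide":[-190,-112,0],"delta_rot":[0,0,-0.283]},
    {"claw":1,"slide":[-190,-112,0],"delta_rot":[0,0,-0.283]},
    {"claw":1,"slide":[-190,-112,0],"delta_rot":[0,0,-0.283]},
  ],
)

```text
time: 0.6
position: [0.3378, 0.4583, 0.2444]
tool_rot: [0.013, 3.14, -0.004]
ft_force: [0.7, -0.7, -0.5]
grip_width: 0.998
grip_force: 0.0
```

Call:
send_rows(
  motion=[
    {"claw":1,"slide":[-160,-190,0],"delta_rot":[0,0,0]},
    {"claw":1,"slide":[-160,-190,0],"delta_rot":[0,0,0]},
    {"claw":1,"slide":[-160,-190,0],"delta_rot":[0,0,0]},
    {"claw":1,"slide":[-160,-190,0],"delta_rot":[0,0,0]},
    {"claw":1,"slide":[-160,-190,0],"delta_rot":[0,0,0]},
  ],
)

```text
time: 1.1
position: [0.4938, 0.2711, 0.2443]
tool_rot: [-0.002, -3.141, 0.0]
ft_force: [0.2, 0.6, -0.2]
grip_width: 0.995
grip_force: 0.0
```

Run:
```python
from h import *
im=snap('wrist','w0.png'); print(im['fx'],np.round(im['pose'],3).tolist()); s=ctrl.get_state(); print(s['time'],s['position'],s['tool_rot'])
```

```text
300.0923062565323 [[0.001, 0.963, 0.268, 0.422], [1.0, -0.0, -0.0, 0.271], [-0.0, 0.268, -0.963, 0.386], [0.0, 0.0, 0.0, 1.0]]
1.15 [0.50011866 0.26164877 0.24447653] [ 0.02017258  3.13719838 -0.00892369]
```

View pics/w0.png

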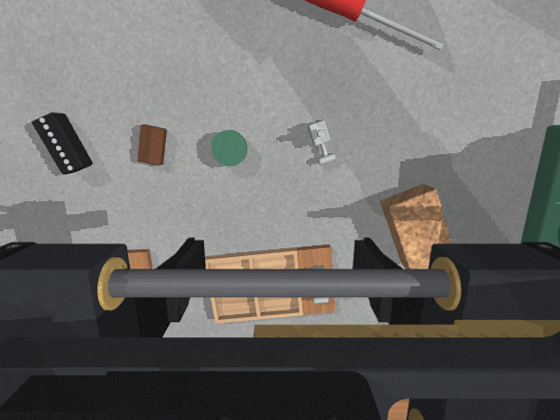

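Wrist view: tuner (320,142), tin (229,148), offcut (152,145), pickup (62,143), tuner tray (270,285). On to the other parts.

Call:
send_rows(
  motion=[
    {"claw":1,"slide":[10,-240,0],"delta_rot":[0,0,0]},
    {"claw":1,"slide":[10,-240,0],"delta_rot":[0,0,0]},
    {"claw":1,"slide":[10,-240,0],"delta_rot":[0,0,0]},
    {"claw":1,"slide":[10,-240,0],"delta_rot":[0,0,0]},
    {"claw":1,"slide":[10,-240,0],"delta_rot":[0,0,0]},
  ],
)

```text
time: 1.65
position: [0.482, 0.0302, 0.2443]
tool_rot: [-0.004, -3.141, 0.0]
ft_force: [0.6, 0.6, -1.2]
grip_width: 1.001
grip_force: 0.0
```

Call:
send_rows(
  motion=[
    {"claw":1,"slide":[0,-230,0],"delta_rot":[0,0,0]},
    {"claw":1,"slide":[0,-230,0],"delta_rot":[0,0,0]},
    {"claw":1,"slide":[0,-230,0],"delta_rot":[0,0,0]},
    {"claw":1,"slide":[0,-230,0],"delta_rot":[0,0,0]},
    {"claw":1,"slide":[0,-230,0],"delta_rot":[0,0,0]},
  ],
)

```text
time: 2.15
position: [0.4813, -0.2011, 0.2446]
tool_rot: [0.008, 3.141, -0.002]
ft_force: [0.5, 0.2, -0.7]
grip_width: 0.999
grip_force: 0.0
```

Run:
```python
from h import *
im=snap('wrist','w1.png'); print(np.round(im['pose'],3).tolist()); s=ctrl.get_state(); print(s['time'],s['position'],s['tool_rot'])
```

```text
[[0.005, 0.963, 0.269, 0.41], [1.0, -0.004, -0.003, -0.201], [-0.001, 0.269, -0.963, 0.386], [0.0, 0.0, 0.0, 1.0]]
2.2 [ 0.48067696 -0.2055856   0.24476523] [ 0.01602359  3.14121024 -0.00700503]
```

View pics/w1.png

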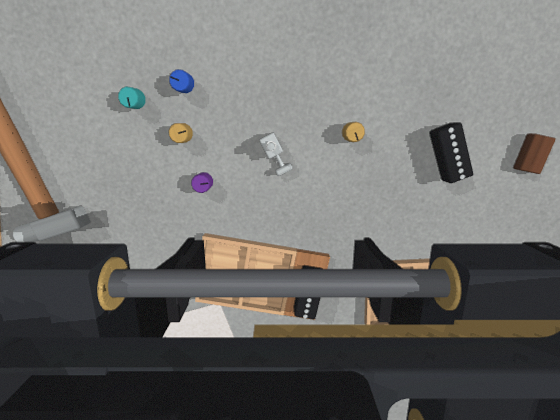

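```bash
cat >> h.py <<'E'
def big(mask,amin=20):
    mask=cv2.morphologyEx(mask,cv2.MORPH_CLOSE,np.ones((3,3),np.uint8))
    cs,_=cv2.findContours(mask,cv2.RETR_EXTERNAL,cv2.CHAIN_APPROX_NONE)
    return sorted([c for c in cs if cv2.contourArea(c)>amin],key=cv2.contourArea,reverse=True)
E
python3 - <<'E'
from h import *
im=dict(np.load('pics/top0.npz')); c=im['color']; hsv=cv2.cvtColor(c,cv2.COLOR_BGR2HSV)
for n,(x,y,w,h) in dict(T=(145,125,80,55),K=(235,122,80,52),P=(322,130,80,55)).items():
    m=np.zeros(c.shape[:2],np.uint8); m[y:y+h,x:x+w]=cv2.inRange(hsv[y:y+h,x:x+w],(5,60,60),(25,255,255))
    r=cv2.minAreaRect(big(cv2.morphologyEx(m,cv2.MORPH_CLOSE,np.ones((7,7),np.uint8)))[0]); b=cv2.boxPoints(r)
    p=np.array([ray(im,u,v,.012)[:2] for u,v in b]); p=p[np.argsort(p[:,1])] # right two first
    a=p[:2].mean(0); l=p[2:].mean(0); d=(l-a); L=np.linalg.norm(d); d/=L
    O=a+d*63.5e-3*L/.173
    print(n,'L %.3f W %.3f'%(L,np.linalg.norm(p[0]-p[1])),'origin',O.round(4),'yaw deg',np.degrees(np.arctan2(-d[0],d[1])).round(1),'bay-',(O-.0305*d).round(4),'bay+',(O+.0305*d).round(4))
w0=dict(np.load('pics/w0.npz')); w1=dict(np.load('pics/w1.npz'))
h1=cv2.cvtColor(w1['color'],cv2.COLOR_BGR2HSV)
def box(m,b): o=np.zeros_like(m); x0,y0,x1,y1=b; o[y0:y1,x0:x1]=m[y0:y1,x0:x1]; return o
for n,b in dict(kR=(160,110,200,150),kL=(335,112,375,152)).items():
    r=cv2.minAreaRect(big(box(cv2.inRange(h1,(12,70,70),(35,255,255)),b))[0]); print(n,r,ray(w1,*r[0],.011).round(4))
# pickup dots
for im,b,nm in ((w1,(425,115,480,190),'w1'),(w0,(25,105,95,180),'w0')):
    g=cv2.cvtColor(im['color'],cv2.COLOR_BGR2GRAY); m=box(cv2.inRange(g,0,60),b); 
    hull=cv2.convexHull(big(m)[0]); mm=np.zeros_like(g); cv2.fillConvexPoly(mm,hull,255); mm=cv2.erode(mm,np.ones((5,5)))
    ys,xs=np.nonzero((g>130)&(mm>0)); P=np.array([ray(im,u,v,.024)[:2] for u,v in zip(xs,ys)]); ce=(P.min(0)+P.max(0))/2; v=np.linalg.svd(P-P.mean(0))[2][0]
    print('pickup',nm,len(P),ce.round(4),P.mean(0).round(4),'axis deg',np.degrees(np.arctan2(v[1],v[0])).round(1))
A=w0['color'][105:185,280:360]; B=w1['color'][115:195,240:320]
cv2.imwrite('pics/tun.png',cv2.resize(np.hstack([A,B]),None,fx=5,fy=5,interpolation=cv2.INTER_CUBIC))
E
```

```text
T L 0.176 W 0.102 origin [0.6374 0.2333] yaw deg 5.8 bay- [0.6404 0.203 ] bay+ [0.6343 0.2637]
K L 0.174 W 0.102 origin [ 0.6377 -0.0175] yaw deg 2.5 bay- [ 0.639 -0.048] bay+ [0.6363 0.0129]
P L 0.175 W 0.102 origin [ 0.6079 -0.252 ] yaw deg -10.4 bay- [ 0.6024 -0.282 ] bay+ [ 0.6134 -0.222 ]
kR ((180.5, 132.5), (19.0, 23.0), 90.0) [ 0.4177 -0.3207  0.011 ]
kL ((353.0, 131.5), (19.0, 22.0), 90.0) [ 0.4175 -0.1117  0.011 ]
pickup w1 132 [0.4427 0.0099] [0.4403 0.0086] axis deg 21.5
pickup w0 142 [0.4441 0.0078] [0.4447 0.008 ] axis deg 21.7
```

View pics/tun.png

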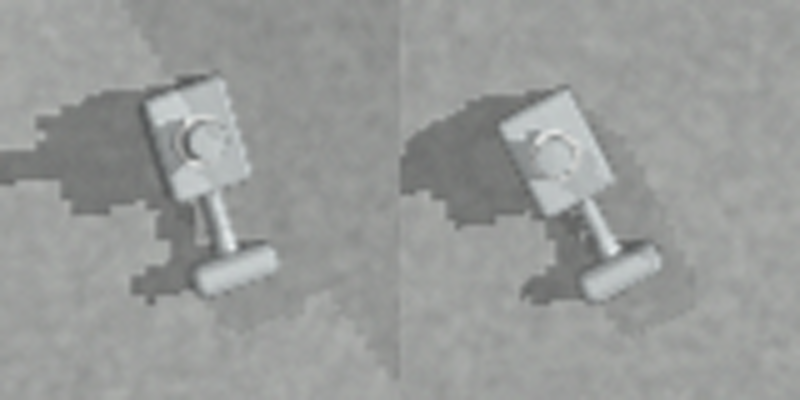

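Left tuner: housing centre at crop (198,138), key (236,270). Right tuner: housing centre (557,154), key (621,273).

Run:
```python
from h import *
for n,f,o,cs,post in (('tL','w0',(280,105),[(143,97),(217,75),(252,178),(178,202)],(208,142)),('tR','w1',(160,115),[(500,127),(568,88),(614,183),(545,217)],(556,155))):
    im=dict(np.load(f'pics/{f}.npz')); R=lambda p,z: ray(im,p[0]/5+o[0],p[1]/5+o[1],z)[:2]
    P=np.array([R(c,.020) for c in cs]); d=(P[2]+P[3]-P[0]-P[1])/2
    print(n,'centre',P.mean(0).round(4),'post',R(post,.036).round(4),'len',np.linalg.norm(d).round(4),'axis',np.degrees(np.arctan2(d[1],d[0])).round(1))
```

```text
tL centre [0.4307 0.3188] post [0.4311 0.3191] len 0.0255 axis 20.9
tR centre [ 0.4335 -0.2105] post [ 0.4326 -0.2103] len 0.0242 axis 26.1
```

```bash
cat >> h.py <<'E'
from scipy.spatial.transform import Rotation as Ro
def go(x,y,z,yaw):
    s=ctrl.get_state(); R=Ro.from_rotvec(s['tool_rot'])
    G=Ro.from_euler('z',yaw,degrees=True)*Ro.from_rotvec([0,np.pi,0])
    print('t',s['time'].__round__(2),'at',s['position'].round(4),'open',round(s['grip_width']*87,1),'ft',s['ft_force'].round(1),'q7',s['joint_positions'][6].round(2))
    print('slide',(R.inv().apply(np.array([x,y,z])-s['position'])*1000).round(1),'rot',(R.inv()*G).as_rotvec().round(3))
E
echo
```

Call:
send_rows(
  motion=[
    {"claw":0.2,"slide":[48,-5,145],"delta_rot":[0,0,-0.454]},
    {"claw":0.2,"slide":[48,-5,145],"delta_rot":[0,0,-0.454]},
    {"claw":0.2,"slide":[48,-5,145],"delta_rot":[0,0,-0.454]},
    {"claw":0.2,"slide":[48,-5,145],"delta_rot":[0,0,-0.454]},
    {"claw":0.2,"slide":[48,-5,145],"delta_rot":[0,0,-0.454]},
  ],
)

```text
time: 2.7
position: [0.4346, -0.2014, 0.0997]
tool_rot: [0.7, -3.062, -0.001]
ft_force: [1.4, -0.1, 1.5]
grip_width: 0.649
grip_force: 0.0
```

Call:
send_rows(
  motion=[
    {"claw":0.2,"slide":[0,0,0],"delta_rot":[0,0,0]},
    {"claw":0.2,"slide":[0,0,0],"delta_rot":[0,0,0]},
  ],
)

```text
time: 2.9
position: [0.4374, -0.2022, 0.1022]
tool_rot: [-0.704, 3.057, -0.004]
ft_force: [0.1, -0.4, 0.3]
grip_width: 0.605
grip_force: 0.0
```

```bash
python3 -c "
from h import *
go(.4332,-.2104,.0315,26)
im=snap('wrist','w2.png')"
```

```text
t 2.9 at [ 0.4374 -0.2022  0.1022] open 52.7 ft [ 0.1 -0.4  0.3] q7 2.46
slide [ 7.7 -5.3 70.7] rot [-0.003  0.004 -0.001]
```

View pics/w2.png

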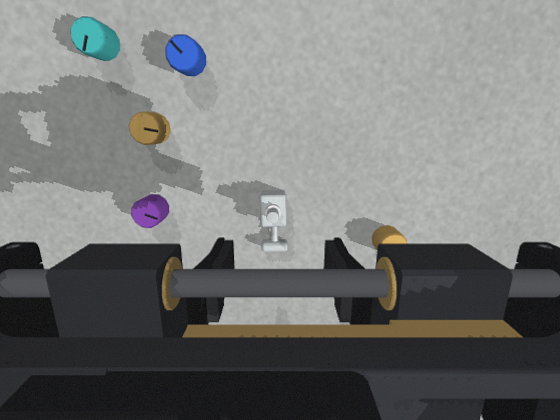

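The tuner at (273,215) lies slightly left of the finger midline, as computed. I descend and close.

Call:
send_rows(
  motion=[
    {"claw":0.2,"slide":[7.7,-5.3,20],"delta_rot":[0,0,0]},
    {"claw":0.2,"slide":[7.7,-5.3,45],"delta_rot":[0,0,0]},
    {"claw":0.2,"slide":[7.7,-5.3,62],"delta_rot":[0,0,0]},
    {"claw":0.2,"slide":[7.7,-5.3,70],"delta_rot":[0,0,0]},
    {"claw":0.2,"slide":[7.7,-5.3,70],"delta_rot":[0,0,0]},
  ],
)

```text
time: 3.45
position: [0.4302, -0.2098, 0.0295]
tool_rot: [0.706, -3.061, -0.0]
ft_force: [0.5, 0.2, 0.4]
grip_width: 0.598
grip_force: 0.0
```

```bash
python3 -c "
from h import *
go(.4332,-.2104,.0315,26)"
```

```text
t 3.45 at [ 0.4302 -0.2098  0.0295] open 52.0 ft [0.5 0.2 0.4] q7 2.57
slide [-2.5 -1.9 -2. ] rot [ 0.    -0.001 -0.001]
```

Call:
send_rows(
  motion=[
    {"claw":0.2,"slide":[-2,-1.5,-2],"delta_rot":[0,0,0]},
    {"claw":-1,"slide":[-2,-1.5,-2],"delta_rot":[0,0,0]},
    {"claw":-1,"slide":[-2,-1.5,-2],"delta_rot":[0,0,0]},
    {"claw":-1,"slide":[-2,-1.5,-2],"delta_rot":[0,0,0]},
    {"claw":-1,"slide":[-2,-1.5,-2],"delta_rot":[0,0,0]},
  ],
  grip_force=25,
)

```text
time: 3.95
position: [0.4326, -0.2104, 0.0318]
tool_rot: [-0.706, 3.061, -0.0]
ft_force: [0.1, -0.4, -0.0]
grip_width: 0.321
grip_force: 0.0
```

Call:
send_rows(
  motion=[
    {"claw":-1,"slide":[0,0,0],"delta_rot":[0,0,0]},
    {"claw":-1,"slide":[0,0,0],"delta_rot":[0,0,0]},
    {"claw":-1,"slide":[0,0,0],"delta_rot":[0,0,0]},
  ],
)

```text
time: 4.25
position: [0.4324, -0.2103, 0.0316]
tool_rot: [-0.706, 3.061, 0.0]
ft_force: [-0.1, 0.1, 1.7]
grip_width: 0.229
grip_force: 24.9
```

```bash
python3 -c "
from h import *
go(.4332,-.2104,.0315,26)"
```

```text
t 4.25 at [ 0.4324 -0.2103  0.0316] open 19.9 ft [-0.1  0.1  1.7] q7 2.57
slide [-0.7 -0.4  0.1] rot [ 0.     0.    -0.001]
```

Call:
send_rows(
  motion=[
    {"claw":-1,"slide":[0,0,-45],"delta_rot":[0,0,0]},
    {"claw":-1,"slide":[0,0,-90],"delta_rot":[0,0,0.1]},
    {"claw":-1,"slide":[-35,27,-95],"delta_rot":[0,0,0.2]},
    {"claw":-1,"slide":[-72,55,-95],"delta_rot":[0,0,0.353]},
    {"claw":-1,"slide":[-110,85,-95],"delta_rot":[0,0,0.353]},
  ],
)

```text
time: 4.75
position: [0.494, -0.0868, 0.1273]
tool_rot: [-0.148, 3.136, 0.0]
ft_force: [1.9, -0.2, -0.9]
grip_width: 0.228
grip_force: 24.9
```

```bash
python3 -c "
from h import *
go(.6280,.2017,.125,5.8)"
```

```text
t 4.75 at [ 0.494  -0.0868  0.1273] open 19.8 ft [ 1.9 -0.2 -0.9] q7 1.85
slide [-160.6  274.6    2.6] rot [ 0.     0.002 -0.007]
```

Call:
send_rows(
  motion=[
    {"claw":-1,"slide":[-22,37,0],"delta_rot":[0,0,0]},
    {"claw":-1,"slide":[-45,77,0],"delta_rot":[0,0,0]},
    {"claw":-1,"slide":[-68,117,0],"delta_rot":[0,0,0]},
    {"claw":-1,"slide":[-91,156,0],"delta_rot":[0,0,0]},
    {"claw":-1,"slide":[-114,195,0],"delta_rot":[0,0,0]},
  ],
)

```text
time: 5.25
position: [0.5876, 0.12, 0.1261]
tool_rot: [0.158, -3.137, 0.0]
ft_force: [-0.8, -0.0, -0.3]
grip_width: 0.222
grip_force: 24.9
```

Call:
send_rows(
  motion=[
    {"claw":-1,"slide":[-22,37,0],"delta_rot":[0,0,0]},
    {"claw":-1,"slide":[-42,70,0],"delta_rot":[0,0,0]},
    {"claw":-1,"slide":[-45,76,0],"delta_rot":[0,0,0]},
    {"claw":-1,"slide":[-45,76,0],"delta_rot":[0,0,0]},
    {"claw":-1,"slide":[-45,76,0],"delta_rot":[0,0,0]},
  ],
)

```text
time: 5.75
position: [0.6241, 0.1963, 0.1261]
tool_rot: [0.155, -3.137, 0.003]
ft_force: [0.1, -0.2, -0.8]
grip_width: 0.224
grip_force: 24.9
```

```bash
python3 -c "
from h import *
go(.6280,.2017,.035,5.8)
im=snap('top','t1.png'); c=im['color'][120:190,140:240]
w=snap('wrist','w3.png')['color'][:,100:460]
cv2.imwrite('pics/p1.png',np.hstack([cv2.resize(c,(600,420),interpolation=2)[:, :430],w]))"
```

```text
t 5.75 at [0.6241 0.1963 0.1261] open 19.5 ft [ 0.1 -0.2 -0.8] q7 1.45
slide [-4.5  5.1 91. ] rot [-0.002 -0.001 -0.003]
```

View pics/p1.png

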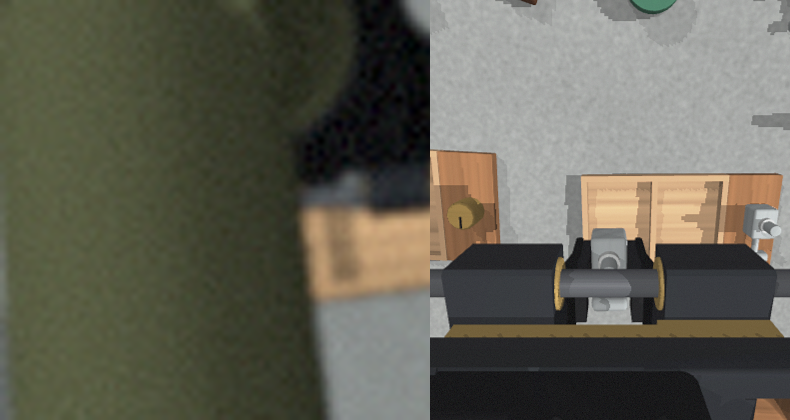

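The wrist half shows the tuner held upright at (608,250) over the right-hand bay. The tray's near wall is at row 178, its corner at (583,178) and the divider at (650,180).

```bash
python3 -c "
from h import *
im=dict(np.load('pics/w3.npz'))
a=ray(im,252.5,178,.012)[:2]; b=ray(im,320.5,180,.012)[:2]; e=ray(im,450.5,175,.012)[:2]
print(a,b,e,np.linalg.norm(e-a),np.degrees(np.arctan2(-(e-a)[0],(e-a)[1])))
d=(e-a)/np.linalg.norm(e-a); n=np.array([d[1],-d[0]]); print('origin',a+d*.0635+n*.05)"
```

```text
[0.59860837 0.16974507] [0.59458602 0.22817534] [0.57934474 0.33843359] 0.16978488259453262 6.514753570203919
origin [0.64108086 0.23850798]
```

Call:
send_rows(
  motion=[
    {"claw":-1,"slide":[-6.5,7.5,10],"delta_rot":[0,0,0]},
    {"claw":-1,"slide":[-6.5,7.5,40],"delta_rot":[0,0,0]},
    {"claw":-1,"slide":[-6.5,7.5,65],"delta_rot":[0,0,0]},
    {"claw":-1,"slide":[-6.5,7.5,77],"delta_rot":[0,0,0]},
    {"claw":-1,"slide":[-6.5,7.5,77],"delta_rot":[0,0,0]},
  ],
)

```text
time: 6.35
position: [0.6287, 0.2057, 0.0471]
tool_rot: [0.156, -3.134, 0.002]
ft_force: [-1.6, -0.0, -0.8]
grip_width: 0.227
grip_force: 24.9
```

Call:
send_rows(
  motion=[
    {"claw":-1,"slide":[0,0,0],"delta_rot":[0,0,0]},
    {"claw":-1,"slide":[0,0,0],"delta_rot":[0,0,0]},
  ],
)

```text
time: 6.55
position: [0.6315, 0.2067, 0.0513]
tool_rot: [-0.157, 3.135, 0.002]
ft_force: [-0.6, -0.7, -0.2]
grip_width: 0.223
grip_force: 24.9
```

```bash
python3 -c "
from h import *
go(.6300,.2043,.035,6)
im=snap('scene','s1.png'); c=im['color'][180:280,380:520]
w=snap('wrist','w4.png')['color'][130:330,150:430]
cv2.imwrite('pics/p2.png',np.vstack([cv2.resize(c,(420,300),interpolation=2),cv2.resize(w,(420,300))]))"
```

```text
t 6.55 at [0.6315 0.2067 0.0513] open 19.4 ft [-0.6 -0.7 -0.2] q7 1.47
slide [ 1.8 -2.2 16.3] rot [ 0.001  0.003 -0.005]
```

View pics/p2.png

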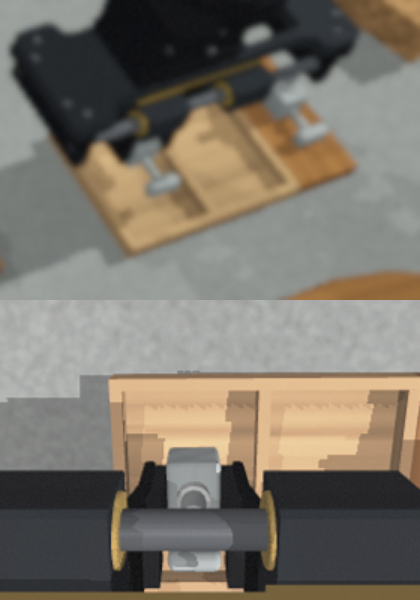

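The tuner sits centred over its bay (lower picture (193,510), bay 115–260). I lower it gently.

Call:
send_rows(
  motion=[
    {"claw":-1,"slide":[1.8,-2.2,5],"delta_rot":[0,0,0]},
    {"claw":-1,"slide":[1.8,-2.2,10],"delta_rot":[0,0,0]},
    {"claw":-1,"slide":[1.8,-2.2,13],"delta_rot":[0,0,0]},
    {"claw":-1,"slide":[1.8,-2.2,14.5],"delta_rot":[0,0,0]},
    {"claw":-1,"slide":[1.8,-2.2,15.5],"delta_rot":[0,0,0]},
  ],
)

```text
time: 7.15
position: [0.6282, 0.2039, 0.0347]
tool_rot: [0.157, -3.136, 0.0]
ft_force: [-5.4, -1.7, 8.6]
grip_width: 0.228
grip_force: 24.9
```

Call:
send_rows(
  motion=[
    {"claw":-1,"slide":[0,0,0],"delta_rot":[0,0,0]},
    {"claw":-1,"slide":[0,0,0],"delta_rot":[0,0,0]},
  ],
)

```text
time: 7.35
position: [0.6284, 0.204, 0.0347]
tool_rot: [0.157, -3.137, -0.0]
ft_force: [-3.2, -0.7, 6.7]
grip_width: 0.228
grip_force: 24.9
```

Call:
send_rows(
  motion=[
    {"claw":-0.3,"slide":[0,0,0],"delta_rot":[0,0,0]},
    {"claw":-0.1,"slide":[0,0,0],"delta_rot":[0,0,0]},
    {"claw":-0.1,"slide":[0,0,0],"delta_rot":[0,0,0]},
    {"claw":-0.1,"slide":[0,0,0],"delta_rot":[0,0,0]},
    {"claw":-0.1,"slide":[0,0,-5],"delta_rot":[0,0,0]},
  ],
)

```text
time: 7.85
position: [0.6281, 0.204, 0.0384]
tool_rot: [0.157, -3.136, 0.001]
ft_force: [-0.4, 0.8, 0.2]
grip_width: 0.446
grip_force: 0.0
```

Call:
send_rows(
  motion=[
    {"claw":0.2,"slide":[0,0,-30],"delta_rot":[0,0,0]},
    {"claw":0.2,"slide":[0,0,-70],"delta_rot":[0,0,0]},
    {"claw":0.2,"slide":[15,12,-90],"delta_rot":[0,0,-0.12]},
    {"claw":0.2,"slide":[50,30,-90],"delta_rot":[0,0,-0.262]},
    {"claw":0.2,"slide":[90,50,-90],"delta_rot":[0,0,-0.262]},
  ],
)

```text
time: 8.35
position: [0.5348, 0.2447, 0.1306]
tool_rot: [-0.566, 3.087, 0.001]
ft_force: [-0.3, 0.9, 0.4]
grip_width: 0.598
grip_force: 0.0
```

```bash
python3 -c "
from h import *
go(.4309,.319,.09,20.9)
w=snap('wrist','w5.png')['color']"
```

```text
t 8.35 at [0.5348 0.2447 0.1306] open 52.0 ft [-0.3  0.9  0.4] q7 1.54
slide [ 70.9 106.4  40.4] rot [-0.     0.004 -0.002]
```

View pics/w5.png

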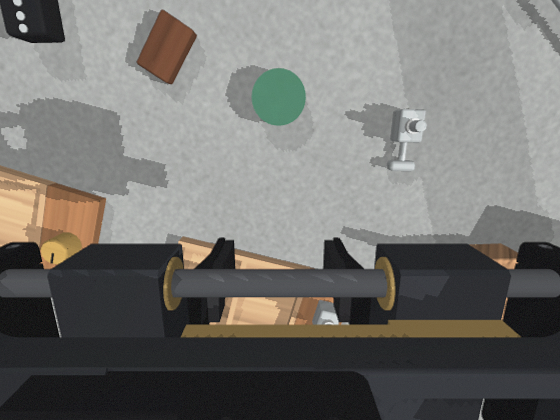

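Tuner at (409,127), tin at (279,97) clear of the fingers. On to the tuner.

Call:
send_rows(
  motion=[
    {"claw":0.2,"slide":[25,38,10],"delta_rot":[0,0,0]},
    {"claw":0.2,"slide":[50,75,25],"delta_rot":[0,0,0]},
    {"claw":0.2,"slide":[70,105,38],"delta_rot":[0,0,0]},
    {"claw":0.2,"slide":[71,106,39],"delta_rot":[0,0,0]},
    {"claw":0.2,"slide":[71,106,39],"delta_rot":[0,0,0]},
  ],
)

```text
time: 8.9
position: [0.4295, 0.3193, 0.0901]
tool_rot: [0.57, -3.089, 0.0]
ft_force: [0.3, -0.4, 0.6]
grip_width: 0.602
grip_force: 0.0
```

Call:
send_rows(
  motion=[
    {"claw":0.2,"slide":[0,0,0],"delta_rot":[0,0,0]},
    {"claw":0.2,"slide":[0,0,0],"delta_rot":[0,0,0]},
  ],
)

```text
time: 9.1
position: [0.4319, 0.3179, 0.0907]
tool_rot: [-0.562, 3.089, 0.0]
ft_force: [0.1, -0.2, 0.5]
grip_width: 0.6
grip_force: 0.0
```

```bash
python3 -c "
from h import *
go(.4309,.319,.0315,20.9)"
```

```text
t 9.1 at [0.4319 0.3179 0.0907] open 52.2 ft [ 0.1 -0.2  0.5] q7 1.3
slide [ 0.6  1.4 59.2] rot [-0.     0.002 -0.005]
```

Call:
send_rows(
  motion=[
    {"claw":0.2,"slide":[0.6,1,25],"delta_rot":[0,0,0]},
    {"claw":0.2,"slide":[0.6,1,48],"delta_rot":[0,0,0]},
    {"claw":0.2,"slide":[0.6,1,58],"delta_rot":[0,0,0]},
    {"claw":0.2,"slide":[0.6,1,58],"delta_rot":[0,0,0]},
    {"claw":-0.3,"slide":[0.6,1,58],"delta_rot":[0,0,0]},
  ],
)

```text
time: 9.6
position: [0.4301, 0.3194, 0.0328]
tool_rot: [-0.564, 3.09, 0.0]
ft_force: [-0.9, 0.2, 0.4]
grip_width: 0.566
grip_force: 0.0
```

Call:
send_rows(
  motion=[
    {"claw":-0.3,"slide":[0,0,0],"delta_rot":[0,0,0]},
  ],
)

```text
time: 9.7
position: [0.4303, 0.32, 0.0333]
tool_rot: [-0.565, 3.088, 0.002]
ft_force: [-0.1, -0.1, 0.2]
grip_width: 0.492
grip_force: 0.0
```

```bash
python3 -c "
from h import *
go(.4309,.319,.0315,20.9)"
```

```text
t 9.7 at [0.4303 0.32   0.0333] open 42.8 ft [-0.1 -0.1  0.2] q7 1.32
slide [-0.2 -1.2  1.8] rot [ 0.001  0.002 -0.003]
```

Call:
send_rows(
  motion=[
    {"claw":-0.3,"slide":[0,-0.6,1.5],"delta_rot":[0,0,0]},
    {"claw":-1,"slide":[0,-0.6,1.5],"delta_rot":[0,0,0]},
    {"claw":-1,"slide":[0,-0.6,1.5],"delta_rot":[0,0,0]},
    {"claw":-1,"slide":[0,-0.6,1.5],"delta_rot":[0,0,0]},
    {"claw":-1,"slide":[0,-0.6,1.5],"delta_rot":[0,0,0]},
  ],
)

```text
time: 10.2
position: [0.4295, 0.3191, 0.0309]
tool_rot: [-0.566, 3.09, 0.0]
ft_force: [-0.9, -0.3, 2.6]
grip_width: 0.228
grip_force: 25.0
```

Call:
send_rows(
  motion=[
    {"claw":-1,"slide":[0,0,0],"delta_rot":[0,0,0]},
    {"claw":-1,"slide":[0,0,0],"delta_rot":[0,0,0]},
  ],
)

```text
time: 10.4
position: [0.4295, 0.3191, 0.0309]
tool_rot: [-0.566, 3.09, 0.0]
ft_force: [-0.2, -0.7, 1.5]
grip_width: 0.227
grip_force: 25.0
```

```bash
python3 -c "
from h import *
go(.6236,.2650,.13,6)"
```

```text
t 10.4 at [0.4295 0.3191 0.0309] open 19.7 ft [-0.2 -0.7  1.5] q7 1.32
slide [-162.3 -119.3  -99.1] rot [0.    0.    0.258]
```

Call:
send_rows(
  motion=[
    {"claw":-1,"slide":[0,0,-45],"delta_rot":[0,0,0]},
    {"claw":-1,"slide":[0,0,-90],"delta_rot":[0,0,0.05]},
    {"claw":-1,"slide":[-30,-22,-99],"delta_rot":[0,0,0.15]},
    {"claw":-1,"slide":[-68,-50,-99],"delta_rot":[0,0,0.258]},
    {"claw":-1,"slide":[-106,-78,-99],"delta_rot":[0,0,0.258]},
  ],
)

```text
time: 10.9
position: [0.5574, 0.284, 0.1304]
tool_rot: [-0.163, 3.136, 0.002]
ft_force: [0.1, 0.4, -0.4]
grip_width: 0.228
grip_force: 25.0
```

```bash
python3 -c "
from h import *
go(.6236,.2650,.13,6)"
```

```text
t 10.9 at [0.5574 0.284  0.1304] open 19.8 ft [ 0.1  0.4 -0.4] q7 1.26
slide [-63.9 -25.7   0.4] rot [ 0.001  0.001 -0.001]
```

Call:
send_rows(
  motion=[
    {"claw":-1,"slide":[-35,-14,0],"delta_rot":[0,0,0]},
    {"claw":-1,"slide":[-62,-25,0],"delta_rot":[0,0,0]},
    {"claw":-1,"slide":[-64,-26,25],"delta_rot":[0,0,0]},
    {"claw":-1,"slide":[-64,-26,60],"delta_rot":[0,0,0]},
    {"claw":-1,"slide":[-64,-26,80],"delta_rot":[0,0,0]},
  ],
)

```text
time: 11.4
position: [0.6211, 0.2634, 0.046]
tool_rot: [0.163, -3.133, 0.003]
ft_force: [-0.6, -0.2, -0.7]
grip_width: 0.224
grip_force: 25.0
```

Call:
send_rows(
  motion=[
    {"claw":-1,"slide":[0,0,0],"delta_rot":[0,0,0]},
    {"claw":-1,"slide":[0,0,0],"delta_rot":[0,0,0]},
    {"claw":-1,"slide":[0,0,0],"delta_rot":[0,0,0]},
  ],
)

```text
time: 11.7
position: [0.6237, 0.2648, 0.0513]
tool_rot: [-0.164, 3.135, 0.002]
ft_force: [-0.0, -0.1, -0.7]
grip_width: 0.224
grip_force: 25.0
```

```bash
python3 -c "
from h import *
go(.6230,.2650,.0347,6)"
```

```text
t 11.7 at [0.6237 0.2648 0.0513] open 19.5 ft [-0.  -0.1 -0.7] q7 1.38
slide [ 0.7  0.2 16.6] rot [ 0.001  0.003 -0.   ]
```

Call:
send_rows(
  motion=[
    {"claw":-1,"slide":[0.7,0,5],"delta_rot":[0,0,0]},
    {"claw":-1,"slide":[0.7,0,10],"delta_rot":[0,0,0]},
    {"claw":-1,"slide":[0.7,0,13],"delta_rot":[0,0,0]},
    {"claw":-1,"slide":[0.7,0,14.5],"delta_rot":[0,0,0]},
    {"claw":-1,"slide":[0.7,0,15.5],"delta_rot":[0,0,0]},
  ],
)

```text
time: 12.2
position: [0.6217, 0.2642, 0.0339]
tool_rot: [0.164, -3.137, 0.0]
ft_force: [-1.6, -0.2, 6.4]
grip_width: 0.226
grip_force: 25.0
```

Call:
send_rows(
  motion=[
    {"claw":-1,"slide":[0,0,0],"delta_rot":[0,0,0]},
    {"claw":-1,"slide":[0,0,0],"delta_rot":[0,0,0]},
  ],
)

```text
time: 12.4
position: [0.622, 0.2643, 0.0342]
tool_rot: [-0.164, 3.137, 0.0]
ft_force: [0.9, -0.4, -0.7]
grip_width: 0.223
grip_force: 25.0
```

Call:
send_rows(
  motion=[
    {"claw":-1,"slide":[0,0,0.4],"delta_rot":[0,0,0]},
    {"claw":-0.45,"slide":[0,0,0.4],"delta_rot":[0,0,0]},
    {"claw":-0.42,"slide":[0,0,0.4],"delta_rot":[0,0,0]},
    {"claw":-0.42,"slide":[0,0,-4],"delta_rot":[0,0,0]},
    {"claw":-0.1,"slide":[0,0,-10],"delta_rot":[0,0,0]},
  ],
)

```text
time: 12.9
position: [0.6217, 0.2642, 0.0442]
tool_rot: [0.164, -3.137, 0.0]
ft_force: [-0.2, 0.2, -0.2]
grip_width: 0.324
grip_force: 0.0
```

Call:
send_rows(
  motion=[
    {"claw":-0.1,"slide":[0,0,-30],"delta_rot":[0,0,0]},
    {"claw":0,"slide":[0,0,-70],"delta_rot":[0,0,0]},
    {"claw":0.2,"slide":[20,-15,-100],"delta_rot":[0,0,-0.1]},
    {"claw":0.2,"slide":[50,-45,-100],"delta_rot":[0,0,-0.2]},
    {"claw":0.2,"slide":[80,-80,-100],"delta_rot":[0,0,-0.27]},
  ],
)

```text
time: 13.4
position: [0.5508, 0.177, 0.1462]
tool_rot: [-0.593, 3.081, 0.002]
ft_force: [0.2, 0.1, -0.5]
grip_width: 0.589
grip_force: 0.0
```

```bash
python3 -c "
from h import *
go(.4424,.0082,.09,21.6)
im=snap('wrist','w6.png'); w=im['color']
t=snap('top','t2.png')['color'][125:185,140:240]
cv2.imwrite('pics/p3.png',np.vstack([w[:330],cv2.resize(t,(400,240),interpolation=2)[:,:].copy() if 0 else cv2.copyMakeBorder(cv2.resize(t,(400,240),interpolation=2),0,0,0,160,0)]))"
```

```text
t 13.4 at [0.5508 0.177  0.1462] open 51.2 ft [ 0.2  0.1 -0.5] q7 1.67
slide [ 163.5 -116.5   55.5] rot [0.    0.004 0.003]
```

View pics/p3.png

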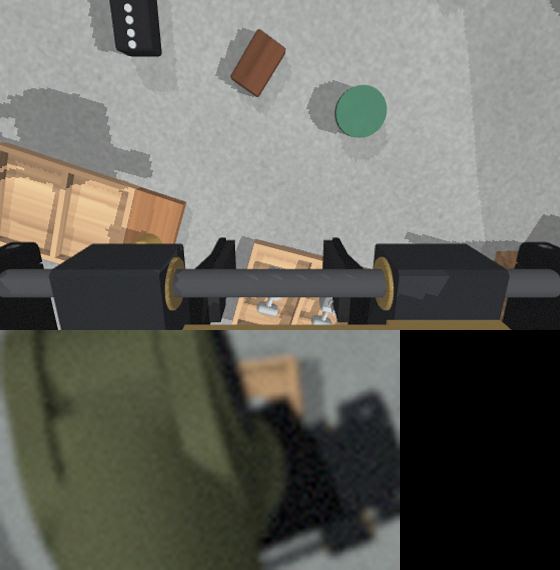

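The tuner keys show in both bays ((267,305) and (325,310)); the pickup is at (135,25). I go to the pickup.

Call:
send_rows(
  motion=[
    {"claw":0.2,"slide":[38,-27,0],"delta_rot":[0,0,0]},
    {"claw":0.2,"slide":[76,-54,10],"delta_rot":[0,0,0]},
    {"claw":0.2,"slide":[112,-80,25],"delta_rot":[0,0,0]},
    {"claw":0.2,"slide":[145,-104,40],"delta_rot":[0,0,0]},
    {"claw":0.2,"slide":[163,-116,50],"delta_rot":[0,0,0]},
  ],
)

```text
time: 14.0
position: [0.4394, 0.0061, 0.0936]
tool_rot: [0.578, -3.087, -0.001]
ft_force: [0.5, -0.2, 0.1]
grip_width: 0.601
grip_force: 0.0
```

Call:
send_rows(
  motion=[
    {"claw":0.2,"slide":[0,0,0],"delta_rot":[0,0,0]},
    {"claw":0.2,"slide":[0,0,0],"delta_rot":[0,0,0]},
    {"claw":0.2,"slide":[0,0,0],"delta_rot":[0,0,0]},
  ],
)

```text
time: 14.3
position: [0.4428, 0.01, 0.0951]
tool_rot: [-0.586, 3.084, 0.0]
ft_force: [-0.2, -0.3, 0.0]
grip_width: 0.601
grip_force: 0.0
```

```bash
python3 -c "
from h import *
go(.4424,.0084,.0333,21.6)"
```

```text
t 14.3 at [0.4428 0.01   0.0951] open 52.3 ft [-0.2 -0.3  0. ] q7 1.87
slide [ 1.1 -1.3 61.8] rot [-0.     0.002 -0.002]
```

Call:
send_rows(
  motion=[
    {"claw":0.2,"slide":[1,-1,25],"delta_rot":[0,0,0]},
    {"claw":0.2,"slide":[1,-1,48],"delta_rot":[0,0,0]},
    {"claw":0.2,"slide":[1,-1,61],"delta_rot":[0,0,0]},
    {"claw":0.2,"slide":[1,-1,61],"delta_rot":[0,0,0]},
    {"claw":0,"slide":[1,-1,61],"delta_rot":[0,0,0]},
  ],
)

```text
time: 14.8
position: [0.4417, 0.0083, 0.0336]
tool_rot: [-0.586, 3.086, -0.001]
ft_force: [0.3, -0.5, -0.2]
grip_width: 0.567
grip_force: 0.0
```

Call:
send_rows(
  motion=[
    {"claw":-1,"slide":[0,0,0],"delta_rot":[0,0,0]},
    {"claw":-1,"slide":[0,0,0],"delta_rot":[0,0,0]},
    {"claw":-1,"slide":[0,0,0],"delta_rot":[0,0,0]},
    {"claw":-1,"slide":[0,0,0],"delta_rot":[0,0,0]},
    {"claw":-1,"slide":[0,0,0],"delta_rot":[0,0,0]},
  ],
)

```text
time: 15.3
position: [0.4414, 0.0079, 0.0338]
tool_rot: [-0.584, 3.085, 0.001]
ft_force: [-0.9, 1.2, 5.4]
grip_width: 0.34
grip_force: 25.0
```

```bash
python3 -c "
from h import *
go(.6134,-.222,.13,-10.4)"
```

```text
t 15.3 at [0.4414 0.0079 0.0338] open 29.6 ft [-0.9  1.2  5.4] q7 1.93
slide [ -76.2 -276.8  -96.1] rot [0.001 0.001 0.556]
```

Call:
send_rows(
  motion=[
    {"claw":-1,"slide":[0,0,-45],"delta_rot":[0,0,0]},
    {"claw":-1,"slide":[0,0,-90],"delta_rot":[0,0,0.12]},
    {"claw":-1,"slide":[-8,-35,-96],"delta_rot":[0,0,0.26]},
    {"claw":-1,"slide":[-20,-80,-96],"delta_rot":[0,0,0.4]},
    {"claw":-1,"slide":[-32,-125,-96],"delta_rot":[0,0,0.54]},
  ],
)

```text
time: 15.8
position: [0.5171, -0.0978, 0.1297]
tool_rot: [0.266, 3.129, 0.002]
ft_force: [0.0, -0.1, -0.7]
grip_width: 0.345
grip_force: 25.0
```

```bash
python3 -c "
from h import *
im=dict(np.load('pics/w1.npz'))
a=ray(im,203.5,235,.012)[:2]; e=ray(im,329,255,.012)[:2]; L=np.linalg.norm(e-a); d=(e-a)/L; n=np.array([d[1],-d[0]]); 
print(a,e,L,np.degrees(np.arctan2(-d[0],d[1])),'origin',a+d*.0635*L/.173+n*.05)
go(.6024,-.282,.13,-10.4)"
```

```text
[ 0.54960384 -0.30205314] [ 0.57909517 -0.13444484] 0.1701830840627451 -9.97926680974834 origin [ 0.60967222 -0.24919677]
t 15.8 at [ 0.5171 -0.0978  0.1297] open 30.0 ft [ 0.  -0.1 -0.7] q7 1.63
slide [-115.2 -167.2   -0.3] rot [0.001 0.002 0.012]
```

Call:
send_rows(
  motion=[
    {"claw":-1,"slide":[-25,-37,0],"delta_rot":[0,0,0.01]},
    {"claw":-1,"slide":[-52,-76,0],"delta_rot":[0,0,0.01]},
    {"claw":-1,"slide":[-80,-114,0],"delta_rot":[0,0,0.01]},
    {"claw":-1,"slide":[-103,-148,0],"delta_rot":[0,0,0.01]},
    {"claw":-1,"slide":[-116,-166,0],"delta_rot":[0,0,0.01]},
  ],
)

```text
time: 16.3
position: [0.6028, -0.2844, 0.1282]
tool_rot: [-0.281, -3.128, 0.005]
ft_force: [-1.6, -0.3, -0.5]
grip_width: 0.342
grip_force: 25.0
```

Call:
send_rows(
  motion=[
    {"claw":-1,"slide":[0,0,0],"delta_rot":[0,0,0]},
    {"claw":-1,"slide":[0,0,20],"delta_rot":[0,0,0]},
    {"claw":-1,"slide":[0,0,55],"delta_rot":[0,0,0]},
    {"claw":-1,"slide":[0,0,75],"delta_rot":[0,0,0]},
    {"claw":-1,"slide":[0,0,75],"delta_rot":[0,0,0]},
  ],
)

```text
time: 16.8
position: [0.6004, -0.2772, 0.05]
tool_rot: [-0.274, -3.122, -0.004]
ft_force: [-0.5, -0.1, -1.2]
grip_width: 0.338
grip_force: 25.0
```

Call:
send_rows(
  motion=[
    {"claw":-1,"slide":[0,0,0],"delta_rot":[0,0,0]},
    {"claw":-1,"slide":[0,0,0],"delta_rot":[0,0,0]},
    {"claw":-1,"slide":[0,0,0],"delta_rot":[0,0,0]},
  ],
)

```text
time: 17.1
position: [0.6042, -0.2803, 0.0558]
tool_rot: [0.275, 3.127, -0.001]
ft_force: [-0.4, -0.3, -1.0]
grip_width: 0.342
grip_force: 25.0
```

```bash
python3 -c "
from h import *
go(.6034,-.2806,.0368,-10.2)
w=snap('wrist','w7.png')['color'][130:330,100:460]; s=snap('scene','s2.png')['color'][220:340,120:280]
cv2.imwrite('pics/p4.png',np.vstack([cv2.resize(w,(480,267)),cv2.resize(s,(480,320))]))"
```

```text
t 17.1 at [ 0.6042 -0.2803  0.0558] open 29.7 ft [-0.4 -0.3 -1. ] q7 2.05
slide [ 0.8 -0.4 19. ] rot [-0.     0.003  0.002]
```

View pics/p4.png

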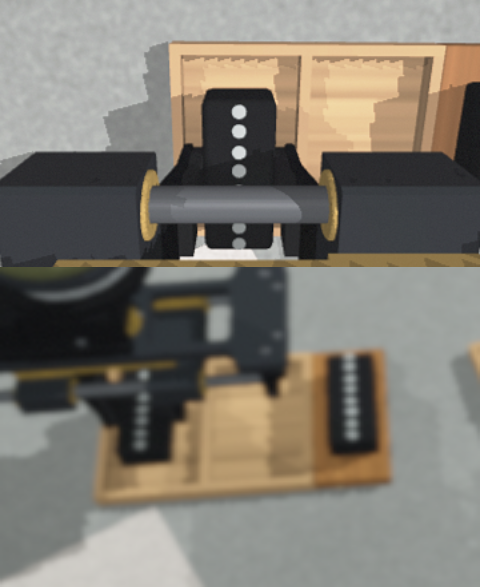

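The pickup is centred over the bay (upper (239,170), bay 175–300). I lower and release it.

Call:
send_rows(
  motion=[
    {"claw":-1,"slide":[0.5,0,6],"delta_rot":[0,0,0]},
    {"claw":-1,"slide":[0.5,0,12],"delta_rot":[0,0,0]},
    {"claw":-1,"slide":[0.5,0,15.5],"delta_rot":[0,0,0]},
    {"claw":-1,"slide":[0.5,0,17],"delta_rot":[0,0,0]},
    {"claw":-1,"slide":[0.5,0,18],"delta_rot":[0,0,0]},
  ],
)

```text
time: 17.7
position: [0.6022, -0.2796, 0.0369]
tool_rot: [-0.276, -3.128, -0.002]
ft_force: [-4.8, 3.9, 11.7]
grip_width: 0.346
grip_force: 25.0
```

Call:
send_rows(
  motion=[
    {"claw":-1,"slide":[0,0,0],"delta_rot":[0,0,0]},
    {"claw":-1,"slide":[0,0,0],"delta_rot":[0,0,0]},
    {"claw":-1,"slide":[0,0,0],"delta_rot":[0,0,0]},
  ],
)

```text
time: 18.0
position: [0.6023, -0.2797, 0.0369]
tool_rot: [-0.276, -3.128, -0.002]
ft_force: [-2.9, 1.7, 6.7]
grip_width: 0.342
grip_force: 25.0
```

Call:
send_rows(
  motion=[
    {"claw":-0.1,"slide":[0,0,0],"delta_rot":[0,0,0]},
    {"claw":0,"slide":[0,0,0],"delta_rot":[0,0,0]},
    {"claw":0,"slide":[0,0,0],"delta_rot":[0,0,0]},
    {"claw":0,"slide":[0,0,-15],"delta_rot":[0,0,0]},
    {"claw":0,"slide":[0,0,-50],"delta_rot":[0,0,0]},
  ],
)

```text
time: 18.5
position: [0.6007, -0.2787, 0.084]
tool_rot: [-0.275, -3.123, -0.002]
ft_force: [0.7, -0.2, 0.9]
grip_width: 0.499
grip_force: 0.0
```

Call:
send_rows(
  motion=[
    {"claw":0.1,"slide":[0,0,-45],"delta_rot":[0,0,0]},
    {"claw":0.1,"slide":[40,-17,-55],"delta_rot":[0,0,-0.09]},
    {"claw":0.1,"slide":[85,-36,-55],"delta_rot":[0,0,-0.178]},
    {"claw":0.1,"slide":[130,-55,-55],"delta_rot":[0,0,-0.178]},
    {"claw":0.1,"slide":[174,-73,-55],"delta_rot":[0,0,-0.178]},
  ],
)

```text
time: 19.0
position: [0.4168, -0.3222, 0.1421]
tool_rot: [-0.003, 3.14, -0.001]
ft_force: [-0.6, -1.1, 0.7]
grip_width: 0.55
grip_force: 0.0
```

Call:
send_rows(
  motion=[
    {"claw":0.1,"slide":[0,0,0],"delta_rot":[0,0,0]},
    {"claw":0.1,"slide":[0,0,0],"delta_rot":[0,0,0]},
  ],
)

```text
time: 19.2
position: [0.4182, -0.322, 0.1423]
tool_rot: [0.001, 3.139, 0.001]
ft_force: [0.8, 1.0, -0.4]
grip_width: 0.551
grip_force: 0.0
```

```bash
python3 -c "
from h import *
go(.4177,-.3207,.07,0)
im=snap('wrist','w8.png'); h=cv2.cvtColor(im['color'],cv2.COLOR_BGR2HSV)
for nm,lo,hi in (('brass',(15,90,70),(35,255,255)),('purple',(130,90,50),(160,255,255)),('turq',(80,90,50),(95,255,255)),('blue',(105,90,50),(125,255,255))):
    for c in big(cv2.inRange(h,lo,hi),60)[:3]:
        r=cv2.minAreaRect(c); print(nm,np.round(r[0]),np.round(r[1]),ray(im,*r[0],.011)[:2].round(4))"
```

```text
t 19.2 at [ 0.4182 -0.322   0.1423] open 48.0 ft [ 0.8  1.  -0.4] q7 2.28
slide [ 0.8  1.3 72.3] rot [ 0.001  0.003 -0.   ]
brass [342. 328.] [ 17. 338.] [ 0.5552 -0.2552]
brass [503. 203.] [38. 25.] [ 0.4174 -0.1117]
brass [281. 204.] [27. 24.] [ 0.4178 -0.3203]
purple [302. 258.] [19. 23.] [ 0.4741 -0.2989]
turq [221. 161.] [26. 28.] [ 0.3778 -0.3746]
blue [288. 140.] [27. 26.] [ 0.3601 -0.3142]
```

Call:
send_rows(
  motion=[
    {"claw":0.1,"slide":[0.8,1.3,30],"delta_rot":[0,0,0]},
    {"claw":0.1,"slide":[0.8,1.3,65],"delta_rot":[0,0,0]},
    {"claw":0.1,"slide":[0.8,1.3,95],"delta_rot":[0,0,0]},
    {"claw":0.1,"slide":[0.8,1.3,108],"delta_rot":[0,0,0]},
    {"claw":0.1,"slide":[0.8,1.3,108],"delta_rot":[0,0,0]},
  ],
)

```text
time: 19.75
position: [0.4178, -0.3191, 0.0315]
tool_rot: [0.006, -3.138, -0.001]
ft_force: [1.3, -0.2, -0.2]
grip_width: 0.551
grip_force: 0.0
```

Call:
send_rows(
  motion=[
    {"claw":0.1,"slide":[0,0,0],"delta_rot":[0,0,0]},
    {"claw":0.1,"slide":[0,0,0],"delta_rot":[0,0,0]},
  ],
)

```text
time: 19.95
position: [0.4193, -0.3208, 0.0346]
tool_rot: [-0.004, 3.139, -0.002]
ft_force: [-0.6, 0.4, -0.6]
grip_width: 0.548
grip_force: 0.0
```

```bash
python3 -c "
from h import *
go(.4178,-.3205,.0315,0)"
```

```text
t 19.95 at [ 0.4193 -0.3208  0.0346] open 47.7 ft [-0.6  0.4 -0.6] q7 2.39
slide [1.5 0.3 3.1] rot [-0.001  0.003  0.003]
```

Call:
send_rows(
  motion=[
    {"claw":0.1,"slide":[1,0,2.5],"delta_rot":[0,0,0]},
    {"claw":-0.2,"slide":[1,0,2.5],"delta_rot":[0,0,0]},
    {"claw":-1,"slide":[1,0,2.5],"delta_rot":[0,0,0]},
    {"claw":-1,"slide":[1,0,2.5],"delta_rot":[0,0,0]},
    {"claw":-1,"slide":[1,0,2.5],"delta_rot":[0,0,0]},
  ],
)

```text
time: 20.45
position: [0.4169, -0.3201, 0.0307]
tool_rot: [-0.003, 3.141, 0.0]
ft_force: [0.0, -0.9, 0.8]
grip_width: 0.275
grip_force: 1.9
```

Call:
send_rows(
  motion=[
    {"claw":-1,"slide":[0,0,0],"delta_rot":[0,0,0]},
    {"claw":-1,"slide":[0,0,0],"delta_rot":[0,0,0]},
    {"claw":-1,"slide":[0,0,0],"delta_rot":[0,0,0]},
  ],
)

```text
time: 20.75
position: [0.4169, -0.3201, 0.0307]
tool_rot: [-0.004, 3.141, 0.0]
ft_force: [-0.5, -0.2, 1.9]
grip_width: 0.261
grip_force: 25.0
```

```bash
python3 -c "
from h import *
go(.639,-.048,.13,2.5)"
```

```text
t 20.75 at [ 0.4169 -0.3201  0.0307] open 22.7 ft [-0.5 -0.2  1.9] q7 2.4
slide [-222.7  271.6  -99.3] rot [ 0.     0.    -0.041]
```

Call:
send_rows(
  motion=[
    {"claw":-1,"slide":[0,0,-45],"delta_rot":[0,0,0]},
    {"claw":-1,"slide":[0,0,-90],"delta_rot":[0,0,0.1]},
    {"claw":-1,"slide":[-20,25,-99],"delta_rot":[0,0,0.24]},
    {"claw":-1,"slide":[-48,59,-99],"delta_rot":[0,0,0.38]},
    {"claw":-1,"slide":[-77,94,-99],"delta_rot":[0,0,0.52]},
  ],
)

```text
time: 21.25
position: [0.4945, -0.2255, 0.1305]
tool_rot: [0.816, 3.032, 0.001]
ft_force: [1.2, -0.6, -0.3]
grip_width: 0.26
grip_force: 25.0
```

```bash
python3 -c "
from h import *
go(.639,-.048,.13,-87.5)"
```

```text
t 21.25 at [ 0.4945 -0.2255  0.1305] open 22.6 ft [ 1.2 -0.6 -0.3] q7 1.56
slide [-35.9 226.    0.8] rot [2.000e-03 1.000e-03 1.001e+00]
```

Call:
send_rows(
  motion=[
    {"claw":-1,"slide":[-7,42,0],"delta_rot":[0,0,0.14]},
    {"claw":-1,"slide":[-14,86,0],"delta_rot":[0,0,0.28]},
    {"claw":-1,"slide":[-21,130,0],"delta_rot":[0,0,0.42]},
    {"claw":-1,"slide":[-28,174,0],"delta_rot":[0,0,0.56]},
    {"claw":-1,"slide":[-34,213,0],"delta_rot":[0,0,0.7]},
  ],
)

```text
time: 21.75
position: [0.6297, -0.0551, 0.1292]
tool_rot: [-1.802, -2.573, -0.001]
ft_force: [0.3, -0.0, 0.3]
grip_width: 0.257
grip_force: 25.0
```

Call:
send_rows(
  motion=[
    {"claw":-1,"slide":[-8,7,0],"delta_rot":[0,0,0.14]},
    {"claw":-1,"slide":[-8,7,0],"delta_rot":[0,0,0.28]},
    {"claw":-1,"slide":[-8,7,0],"delta_rot":[0,0,0.3]},
    {"claw":-1,"slide":[-8,7,0],"delta_rot":[0,0,0.3]},
    {"claw":-1,"slide":[-8,7,0],"delta_rot":[0,0,0.3]},
  ],
)

```text
time: 22.25
position: [0.6376, -0.0629, 0.1295]
tool_rot: [-2.159, -2.281, -0.0]
ft_force: [0.1, -0.2, 0.1]
grip_width: 0.261
grip_force: 25.0
```

```bash
python3 -c "
from h import *
go(.640,-.0465,.0337,-87.5)"
```

```text
t 22.25 at [ 0.6376 -0.0629  0.1295] open 22.7 ft [ 0.1 -0.2  0.1] q7 0.37
slide [16.2  3.3 95.8] rot [-0.    -0.     0.011]
```

Call:
send_rows(
  motion=[
    {"claw":-1,"slide":[16,3,0],"delta_rot":[0,0,0.01]},
    {"claw":-1,"slide":[16,3,25],"delta_rot":[0,0,0.01]},
    {"claw":-1,"slide":[16,3,55],"delta_rot":[0,0,0.01]},
    {"claw":-1,"slide":[16,3,78],"delta_rot":[0,0,0.01]},
    {"claw":-1,"slide":[16,3,80],"delta_rot":[0,0,0.01]},
  ],
)

```text
time: 22.75
position: [0.6375, -0.0462, 0.0465]
tool_rot: [-2.169, -2.267, 0.006]
ft_force: [-0.7, 0.2, -1.4]
grip_width: 0.261
grip_force: 25.0
```

Call:
send_rows(
  motion=[
    {"claw":-1,"slide":[0,0,0],"delta_rot":[0,0,0]},
    {"claw":-1,"slide":[0,0,0],"delta_rot":[0,0,0]},
    {"claw":-1,"slide":[0,0,0],"delta_rot":[0,0,0]},
  ],
)

```text
time: 23.05
position: [0.6413, -0.0468, 0.0513]
tool_rot: [2.172, 2.268, 0.004]
ft_force: [0.7, 0.1, 0.2]
grip_width: 0.265
grip_force: 25.0
```

```bash
python3 -c "
from h import *
go(.640,-.0465,.0337,-87.5)
w=snap('wrist','w9.png')['color'][100:]
s=snap('scene','s3.png')['color'][215:305,260:400]
cv2.imwrite('pics/p5.png',np.hstack([cv2.resize(w,(440,251)),cv2.resize(s,(360,251))]))"
```

```text
t 23.05 at [ 0.6413 -0.0468  0.0513] open 23.0 ft [0.7 0.1 0.2] q7 0.38
slide [ 0.3 -1.3 17.6] rot [ 0.003 -0.    -0.   ]
```

View pics/p5.png

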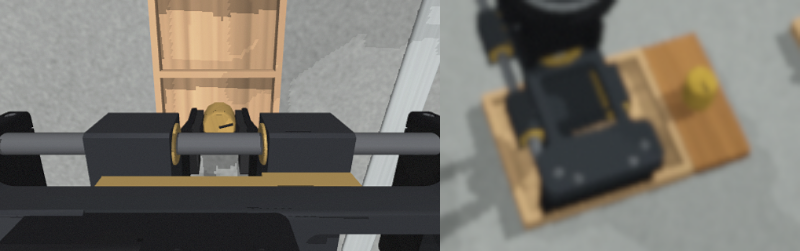

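The knob hangs centred in the right-hand bay of the knob tray (left half (218,118), divider at row 73). I lower it.

Call:
send_rows(
  motion=[
    {"claw":-1,"slide":[0,-1,6],"delta_rot":[0,0,0]},
    {"claw":-1,"slide":[0,-1,11],"delta_rot":[0,0,0]},
    {"claw":-1,"slide":[0,-1,14],"delta_rot":[0,0,0]},
    {"claw":-1,"slide":[0,-1,15.5],"delta_rot":[0,0,0]},
    {"claw":-1,"slide":[0,-1,16.5],"delta_rot":[0,0,0]},
  ],
)

```text
time: 23.65
position: [0.6386, -0.0465, 0.0336]
tool_rot: [-2.172, -2.268, 0.001]
ft_force: [-4.9, 0.7, 10.8]
grip_width: 0.261
grip_force: 25.0
```

Call:
send_rows(
  motion=[
    {"claw":-1,"slide":[0,0,0],"delta_rot":[0,0,0]},
    {"claw":-1,"slide":[0,0,0],"delta_rot":[0,0,0]},
    {"claw":-1,"slide":[0,0,0],"delta_rot":[0,0,0]},
  ],
)

```text
time: 23.95
position: [0.6386, -0.0465, 0.0337]
tool_rot: [-2.172, -2.268, 0.0]
ft_force: [-3.2, 0.6, 6.8]
grip_width: 0.264
grip_force: 25.0
```

Call:
send_rows(
  motion=[
    {"claw":-0.2,"slide":[0,0,0],"delta_rot":[0,0,0]},
    {"claw":0,"slide":[0,0,0],"delta_rot":[0,0,0]},
    {"claw":0,"slide":[0,0,0],"delta_rot":[0,0,0]},
    {"claw":0,"slide":[0,0,-15],"delta_rot":[0,0,0]},
    {"claw":0,"slide":[0,0,-50],"delta_rot":[0,0,0]},
  ],
)

```text
time: 24.45
position: [0.6369, -0.0462, 0.0813]
tool_rot: [-2.17, -2.266, 0.007]
ft_force: [0.2, 0.5, 0.1]
grip_width: 0.489
grip_force: 0.0
```

Call:
send_rows(
  motion=[
    {"claw":0,"slide":[0,-10,-40],"delta_rot":[0,0,0]},
    {"claw":0.1,"slide":[-12,-50,-50],"delta_rot":[0,0,0]},
    {"claw":0.1,"slide":[-24,-95,-45],"delta_rot":[0,0,0]},
    {"claw":0.1,"slide":[-36,-140,-35],"delta_rot":[0,0,0]},
    {"claw":0.1,"slide":[-47,-184,-25],"delta_rot":[0,0,0]},
  ],
)

```text
time: 24.95
position: [0.456, -0.1024, 0.1084]
tool_rot: [2.173, 2.268, 0.002]
ft_force: [-0.5, -2.0, 2.2]
grip_width: 0.551
grip_force: 0.0
```

Call:
send_rows(
  motion=[
    {"claw":0.1,"slide":[-8,-40,0],"delta_rot":[0,0,0]},
    {"claw":0.1,"slide":[-8,-40,0],"delta_rot":[0,0,0]},
    {"claw":0.1,"slide":[-8,-40,0],"delta_rot":[0,0,0]},
    {"claw":0.1,"slide":[-8,-40,0],"delta_rot":[0,0,0]},
  ],
)

```text
time: 25.35
position: [0.4192, -0.1112, 0.109]
tool_rot: [2.172, 2.268, 0.003]
ft_force: [0.6, 0.4, 0.1]
grip_width: 0.553
grip_force: 0.0
```

```bash
python3 -c "
from h import *
go(.4175,-.1117,.0315,-87.5)
im=snap('wrist','w10.png'); h=cv2.cvtColor(im['color'],cv2.COLOR_BGR2HSV)
for c in big(cv2.inRange(h,(15,90,70),(35,255,255)),60)[:5]:
    r=cv2.minAreaRect(c); print(np.round(r[0]),np.round(r[1]),ray(im,*r[0],.011)[:2].round(4))"
```

```text
t 25.35 at [ 0.4192 -0.1112  0.109 ] open 48.1 ft [0.6 0.4 0.1] q7 0.19
slide [-0.5 -1.9 77.5] rot [ 0.002  0.    -0.   ]
[522.  99.] [178.  74.] [ 0.6001 -0.0115]
[342. 322.] [340.  31.] [ 0.484  -0.2107]
[274. 217.] [32. 27.] [ 0.4175 -0.1123]
[378. 283.] [52. 18.] [ 0.5123 -0.1698]
[179. 283.] [17. 53.] [ 0.3357 -0.1771]
```

Call:
send_rows(
  motion=[
    {"claw":0.1,"slide":[-0.5,-1.8,30],"delta_rot":[0,0,0]},
    {"claw":0.1,"slide":[-0.5,-1.8,60],"delta_rot":[0,0,0]},
    {"claw":0.1,"slide":[-0.5,-1.8,74],"delta_rot":[0,0,0]},
    {"claw":0.1,"slide":[-0.5,-1.8,76],"delta_rot":[0,0,0]},
    {"claw":0.1,"slide":[-0.5,-1.8,76],"delta_rot":[0,0,0]},
  ],
)

```text
time: 25.9
position: [0.4163, -0.1123, 0.0319]
tool_rot: [2.172, 2.268, -0.004]
ft_force: [0.7, -0.3, 0.5]
grip_width: 0.549
grip_force: 0.0
```

Call:
send_rows(
  motion=[
    {"claw":0.1,"slide":[0,0,0],"delta_rot":[0,0,0]},
    {"claw":0.1,"slide":[0,0,0],"delta_rot":[0,0,0]},
  ],
)

```text
time: 26.1
position: [0.4169, -0.1118, 0.0329]
tool_rot: [2.172, 2.268, 0.002]
ft_force: [-0.1, -0.7, -0.1]
grip_width: 0.55
grip_force: 0.0
```

```bash
python3 -c "
from h import *
go(.4175,-.112,.0312,-87.5)"
```

```text
t 26.1 at [ 0.4169 -0.1118  0.0329] open 47.9 ft [-0.1 -0.7 -0.1] q7 0.37
slide [-0.2  0.5  1.7] rot [ 0.002 -0.    -0.   ]
```

Call:
send_rows(
  motion=[
    {"claw":0.1,"slide":[0,0.5,1.5],"delta_rot":[0,0,0]},
    {"claw":-0.2,"slide":[0,0.5,1.5],"delta_rot":[0,0,0]},
    {"claw":-1,"slide":[0,0.5,1.5],"delta_rot":[0,0,0]},
    {"claw":-1,"slide":[0,0.5,1.5],"delta_rot":[0,0,0]},
    {"claw":-1,"slide":[0,0.5,1.5],"delta_rot":[0,0,0]},
  ],
)

```text
time: 26.6
position: [0.4164, -0.1117, 0.0306]
tool_rot: [2.173, 2.269, 0.001]
ft_force: [0.8, -0.0, -0.3]
grip_width: 0.269
grip_force: 3.5
```

Call:
send_rows(
  motion=[
    {"claw":-1,"slide":[0,0,0],"delta_rot":[0,0,0]},
    {"claw":-1,"slide":[0,0,0],"delta_rot":[0,0,0]},
    {"claw":-1,"slide":[0,0,0],"delta_rot":[0,0,0]},
  ],
)

```text
time: 26.9
position: [0.4164, -0.1117, 0.0306]
tool_rot: [-2.173, -2.269, -0.0]
ft_force: [-0.7, 0.4, 0.8]
grip_width: 0.26
grip_force: 25.0
```

```bash
python3 -c "
from h import *
go(.637,.0138,.13,-87.5)"
```

```text
t 26.9 at [ 0.4164 -0.1117  0.0306] open 22.6 ft [-0.7  0.4  0.8] q7 0.37
slide [115.9 225.8 -99.4] rot [ 0.    -0.    -0.001]
```

Call:
send_rows(
  motion=[
    {"claw":-1,"slide":[0,0,-45],"delta_rot":[0,0,0]},
    {"claw":-1,"slide":[0,0,-90],"delta_rot":[0,0,0]},
    {"claw":-1,"slide":[15,29,-99],"delta_rot":[0,0,0]},
    {"claw":-1,"slide":[35,68,-99],"delta_rot":[0,0,0]},
    {"claw":-1,"slide":[55,107,-99],"delta_rot":[0,0,0]},
  ],
)

```text
time: 27.4
position: [0.523, -0.0507, 0.1312]
tool_rot: [2.172, 2.269, 0.009]
ft_force: [1.1, 0.4, 0.6]
grip_width: 0.26
grip_force: 25.0
```

Call:
send_rows(
  motion=[
    {"claw":-1,"slide":[20,39,0],"delta_rot":[0,0,0]},
    {"claw":-1,"slide":[40,78,0],"delta_rot":[0,0,0]},
    {"claw":-1,"slide":[58,112,0],"delta_rot":[0,0,0]},
    {"claw":-1,"slide":[61,118,0],"delta_rot":[0,0,0]},
    {"claw":-1,"slide":[61,118,20],"delta_rot":[0,0,0]},
  ],
)

```text
time: 27.9
position: [0.639, 0.0147, 0.1108]
tool_rot: [2.168, 2.269, 0.004]
ft_force: [0.8, -0.9, -0.9]
grip_width: 0.262
grip_force: 25.0
```

Call:
send_rows(
  motion=[
    {"claw":-1,"slide":[0,0,25],"delta_rot":[0,0,0]},
    {"claw":-1,"slide":[0,0,50],"delta_rot":[0,0,0]},
    {"claw":-1,"slide":[0,0,57],"delta_rot":[0,0,0]},
    {"claw":-1,"slide":[0,0,57],"delta_rot":[0,0,0]},
    {"claw":-1,"slide":[0,0,57],"delta_rot":[0,0,0]},
  ],
)

```text
time: 28.4
position: [0.6368, 0.0135, 0.0536]
tool_rot: [2.173, 2.268, 0.002]
ft_force: [0.1, -0.2, 0.3]
grip_width: 0.26
grip_force: 25.0
```

```bash
python3 -c "
from h import *
go(.637,.0138,.0336,-87.5)"
```

```text
t 28.4 at [0.6368 0.0135 0.0536] open 22.6 ft [ 0.1 -0.2  0.3] q7 0.31
slide [ 0.3  0.2 20. ] rot [ 0.001  0.    -0.001]
```

Call:
send_rows(
  motion=[
    {"claw":-1,"slide":[0,0,7],"delta_rot":[0,0,0]},
    {"claw":-1,"slide":[0,0,13],"delta_rot":[0,0,0]},
    {"claw":-1,"slide":[0,0,17],"delta_rot":[0,0,0]},
    {"claw":-1,"slide":[0,0,18.5],"delta_rot":[0,0,0]},
    {"claw":-1,"slide":[0,0,19.5],"delta_rot":[0,0,0]},
  ],
)

```text
time: 28.9
position: [0.6359, 0.0139, 0.0336]
tool_rot: [-2.172, -2.268, 0.0]
ft_force: [-4.3, 2.0, 8.9]
grip_width: 0.265
grip_force: 25.0
```

Call:
send_rows(
  motion=[
    {"claw":-1,"slide":[0,0,0],"delta_rot":[0,0,0]},
    {"claw":-1,"slide":[0,0,0],"delta_rot":[0,0,0]},
    {"claw":-1,"slide":[0,0,0],"delta_rot":[0,0,0]},
  ],
)

```text
time: 29.2
position: [0.636, 0.0139, 0.0337]
tool_rot: [-2.173, -2.268, -0.0]
ft_force: [-2.7, -0.8, 5.5]
grip_width: 0.263
grip_force: 25.0
```

Call:
send_rows(
  motion=[
    {"claw":-0.2,"slide":[0,0,0],"delta_rot":[0,0,0]},
    {"claw":0,"slide":[0,0,0],"delta_rot":[0,0,0]},
    {"claw":0,"slide":[0,0,0],"delta_rot":[0,0,0]},
    {"claw":0,"slide":[0,0,-15],"delta_rot":[0,0,0]},
    {"claw":0,"slide":[0,0,-50],"delta_rot":[0,0,0]},
  ],
)

```text
time: 29.7
position: [0.634, 0.0139, 0.0814]
tool_rot: [-2.171, -2.266, 0.007]
ft_force: [0.4, -0.1, 0.0]
grip_width: 0.488
grip_force: 0.0
```

Call:
send_rows(
  motion=[
    {"claw":0,"slide":[0,-10,-40],"delta_rot":[0,0,0]},
    {"claw":0,"slide":[0,-45,-75],"delta_rot":[0,0,0]},
    {"claw":0,"slide":[0,-85,-110],"delta_rot":[0,0,0]},
    {"claw":0,"slide":[0,-130,-130],"delta_rot":[0,0,0]},
    {"claw":0,"slide":[0,-175,-130],"delta_rot":[0,0,0]},
  ],
)

```text
time: 30.2
position: [0.4649, 0.0053, 0.2156]
tool_rot: [2.175, 2.264, 0.005]
ft_force: [-1.3, 0.6, 0.7]
grip_width: 0.498
grip_force: 0.0
```

Call:
send_rows(
  motion=[
    {"claw":0,"slide":[0,0,0],"delta_rot":[0,0,0]},
    {"claw":0,"slide":[0,0,0],"delta_rot":[0,0,0]},
    {"claw":0,"slide":[0,0,0],"delta_rot":[0,0,0]},
  ],
)

```text
time: 30.5
position: [0.4652, 0.0066, 0.2137]
tool_rot: [2.174, 2.268, 0.001]
ft_force: [0.3, 0.1, -0.5]
grip_width: 0.5
grip_force: 0.0
```

```bash
python3 -c "
from h import *
go(.637,.0138,.3,-87.5)
s=snap('scene','s4.png')['color'][160:320,130:510]; t=snap('top','t4.png')['color'][120:185,140:405]
cv2.imwrite('pics/p6.png',np.vstack([cv2.resize(s,(798,336),interpolation=2),cv2.resize(t,(798,196),interpolation=2)]))"
```

```text
t 30.5 at [0.4652 0.0066 0.2137] open 43.5 ft [ 0.3  0.1 -0.5] q7 -0.13
slide [ -0.  172.  -86.2] rot [ 0.001 -0.    -0.001]
```

View pics/p6.png

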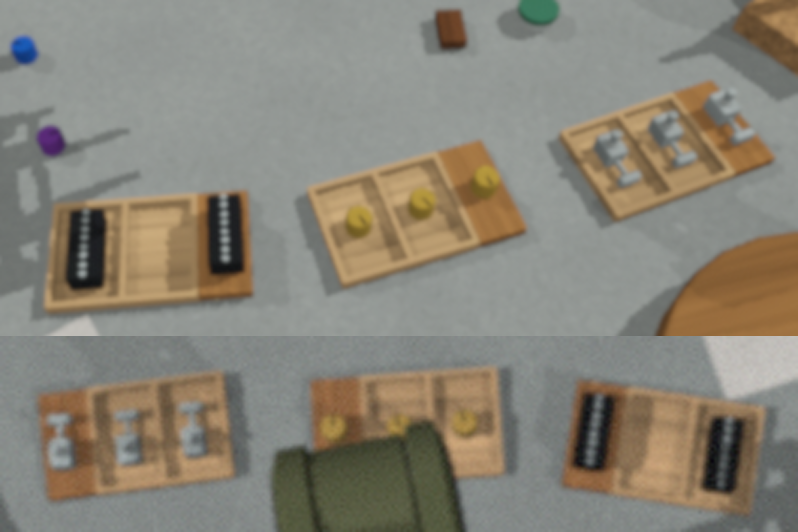

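All five parts stand upright in their bays: pickup (86,248), knobs (358,220) and (422,203), tuners (615,158) and (671,138). I hand it in.

```bash
python3 -c "
from bench import ctrl
print(ctrl.close_job())"
```

```text
the job is handed in; nothing more can be done
None
```

All five parts are set down upright in their matching trays, one to a bay, and the job was handed in at about 31 s; the hand-in returned no verdict.

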